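Stow the response handset in an empty cell under the flaps

TASK

The hearing test is over: slide the handset along the bracket's keyhole slot to its wide end, lift it free there, and stand it upright on the floor of an empty cell of the blue crate. Most cells already hold a tub hidden under their flap, one of them a short one, so feel gently through the flaps to find an empty cell and never push hard on the crate or its contents. Leave the stamp, mug, otoscope and loose tub where they are, and let go of the handset.

Things in the scene. Friction and masses are not known exactly. Their poses are not given: they have to be found in the camera images.
- handset: response handset, 135 mm tall, 0.2 kg, hanging by its head in the bracket's slot. Origin: centre of its flat foot, z up along it. White round grip, 36 mm across, up to 76 mm, tapering to 85 mm; dark neck, 14 mm across, to 99 mm; orange block head from 99 to 135 mm, 60 mm long along its x, 26 mm thick along its y (grip it across these 26 mm, 25 mm above its underside)
- bracket: fixed steel plate 100 (x) by 170 mm (y), 6 mm thick, top 111 mm above the bench, on two white end panels; origin under its centre on the bench. Keyhole slot along its y: wide end 52 by 52 mm centred at y = -40 mm, then a slot 20 mm wide from y = -14 to +56 mm. Only the neck fits the narrow slot (head lying on the plate, at most 8 mm of lift there); the grip passes at the wide end
- wide (a point): centre of the slot's wide end, on the plate's top face (111 mm above the bench); axes as the bracket's. The hanging handset's foot is 12 mm above the bench
- slot_end (a point): point in the closed narrow end of the slot (y = +46 mm of the bracket), on the plate's top face
- crate: fixed blue crate 120 (x) by 178 (y) by 80 mm high, six square cells 54 mm wide inside, 58 mm pitch, walls 4 mm, floor 4 mm thick; origin under its centre on the bench. Four cells, which ones varies, hold a loose hidden tub 44 mm across: three with the top 13 mm below the rim, one short with its top 36 mm below the rim. Two cells are empty down to the floor, 76 mm below the rim
- flaps (a point): centre of the crate's top, at rim height. Each cell has its own opaque grey flap, about 50 by 50 mm, 3 mm thick, flush with the rim, hinged on the cell's +x edge (crate axes). Pushed from above it swings down into the cell against a weak spring (under 2 N) and springs shut when released. Pressed at its middle it stops after about 5 mm on a tall tub, about 20 mm on the short one
- cell1 (a point): centre of the mouth of cell 1, at rim height (80 mm above the bench), at x = -29, y = -58 mm in the crate; axes as the crate's
- cell2 (a point): centre of the mouth of cell 2, at rim height (80 mm above the bench), at x = -29, y = +0 mm in the crate; axes as the crate's
- cell3 (a point): centre of the mouth of cell 3, at rim height (80 mm above the bench), at x = -29, y = +58 mm in the crate; axes as the crate's
- cell4 (a point): centre of the mouth of cell 4, at rim height (80 mm above the bench), at x = +29, y = -58 mm in the crate; axes as the crate's
- cell5 (a point): centre of the mouth of cell 5, at rim height (80 mm above the bench), at x = +29, y = +0 mm in the crate; axes as the crate's
- cell6 (a point): centre of the mouth of cell 6, at rim height (80 mm above the bench), at x = +29, y = +58 mm in the crate; axes as the crate's
- stamp: bystander: pink and grey self-inking stamp, 36 by 60 by 70 mm, origin under its centre
- mug: bystander: white mug, 76 mm across, 90 mm high, origin under its centre
- otoscope: bystander: black otoscope lying on its side, 200 mm long, 30 mm thick, origin under it near its middle
- spare_tub: bystander: white tub with green cap like those hidden in the crate, 44 mm across, 63 mm high, origin under its centre

How it is judged:
On the way, in this order (a step that is already met when the one before it is completed fails the run):
1. the handset, still hanging low in the bracket, is slid to the wide end of the keyhole slot (horizontal distance between handset and wide below 0.015 m and height (world z) of handset below 0.035 m), for 0.1 s.
2. the handset is lifted free through the wide end, its foot above the plate (height (world z) of handset above 0.112 m and horizontal distance between handset and wide below 0.04 m), for 0.1 s.
At the end, for the whole second after the job is handed in: The handset stands in one of the six cells, its foot on the crate's floor (foot's centre less than 12 mm above the crate's underside, within 18 mm of the cell's centre horizontally), within 15 degrees of upright, released and at rest ((horizontal distance between handset and cell1 below 0.018 m or horizontal distance between handset and cell2 below 0.018 m or horizontal distance between handset and cell3 below 0.018 m or horizontal distance between handset and cell4 below 0.018 m or horizontal distance between handset and cell5 below 0.018 m or horizontal distance between handset and cell6 below 0.018 m) and z of handset in the frame of crate between -0.002 and 0.012 m and angle between handset's own z axis and vertical below 0.26 rad and linear speed of handset below 0.02 m/s and contact force between the fingers and handset below 0.1 N); the robot touches nothing.
It fails at once if the handset is pushed on the crate or its flaps with more than 80 N (contact force between handset and crate above 80 N).
It fails at once if the robot pushes on the crate or its flaps with more than 80 N (contact force between the arm and crate above 80 N).
It fails at once if the fingers push on the crate or its flaps with more than 80 N (contact force between the fingers and crate above 80 N).
It fails at once if a bystander (stamp, mug, otoscope or loose tub) is moved more than 30 mm (distance of any of stamp, mug, otoscope, spare_tub from where it was at the start of the episode above 0.03 m).
It also fails if it takes over 67 s, if anything falls off the work surface, if the arm or the gripper's body presses on something with over 40 N, if the wrist force passes 120 N, or if a joint passes its speed limit or range.

ROBOT

A 6-joint arm with a two-finger parallel gripper is mounted at the origin on the work surface. World frame = base frame: x ahead of the robot, y to its left, z up, the work surface at z = 0. Lengths are in m, angles in rad, forces in N, time in s.
With the tool pointing down it reaches from about 0.35 to 0.775 m from the base axis. Payload 5.5 kg.
Tool frame: the origin (TCP) lies midway between the tips of the shut fingers; the grasp point (between the pads) lies 19 mm behind it; z points along the fingers, y is the line along which they close (so a half turn about z gives the same grasp; the last joint's range is limited). The gripper opens to 85 mm and grips with 20 to 120 N. Pads are 22 mm wide; open, the fingers measure 114 mm over their backs; the gripper's body (76 mm by 85 mm) begins 54 mm behind the grasp point. The pads swing forward as they close: fully open they stand 13 mm farther back than shut.
Start: joints at [0.99, 0.313, 0.046, 1.304, 0, 1.431], TCP at [0.245, 0.52, 0.231] pointing down, gripper open.
Joint ranges: [-2.76, 2.76], [-0.86, 1.69], [-1.03, 1.26], [-2.2, 2.34], [-1.47, 1.5], [-3.14, 3.14]. Speed limits (rad/s): [2.57, 2.57, 3.14, 3.14, 3.14, 3.14].

INTERFACE

Orientations are given as a unit quaternion [w, x, y, z].
In Python, from workcell import env gives the robot as it stands.
- The arm moves only by the tool move_arm, never from a script. Its argument "targets" is a list of rows, each a list of 3 entries, a list of its own where there are three numbers: the shift along the tool's x, y, z in mm, then the turn, a rotation vector about the tool's x, y, z in units of 10 degrees (1.0 is 10 degrees), then the closure, from -1 (fully open) to 1 (shut). In form: [[[dx, dy, dz], [ax, ay, az], gripper], ...]. A call has 1 to 5 rows; each row is the pose to reach, as a shift and turn from the pose commanded when the call began, along the tool's axes at that moment; what a row does not reach only later rows make up. A row lasts 1/8 s, in which the tool goes at most 62.5 mm and 10.7 degrees, less where a joint would pass 70% of its speed; a pose out of reach is approached as far as the arm can. A call with a gripper value outside its range is refused whole. The fingers move at their own pace and stop on an object; "squeeze" is the grip in N (left out, the last holds). Time passes only in rows, so rows that repeat a pose let the fingers close. It gives the time, the measured TCP pose, the force, the opening and the grip force at its end, in the units of the state.
- env.get_state(): the state, without advancing time (a new reading comes with each control period).
- env.read_camera(name): name is "side" or "top" or "wrist"; returns a dict with "pixels" (400x640x3 uint8, red, green, blue), "fovy" (degrees; the focal length in pixels is half the picture's height over the tangent of half this angle, whatever the lens; pixels are square), "cx", "cy" (the principal point, pixels), "extrinsics" (4x4, takes a point from world to camera coordinates); the wrist camera has in their place "mount" (4x4, takes a point from camera to tool coordinates, whose origin is the TCP and whose axes are the flange's). Camera axes: x right, y up, looking along -z (the intrinsics and any distortion apply to the point x, -y, -z); pixel columns grow to the right and rows downward; lengths in m; the calibration is good to about 2 mm. A picture is of the moment at which its call begins: read the wrist's pose just before it. There is no depth.
- env.hand_in(): hands the job in; it is judged then, once.
Trained networks look in a picture, given as the dict that the camera call returned (one of the last four; its "shot" number tells which), for a name from the list of things; names that differ only in an ending like _2 or _b are one class to them, and where a whole thing is asked for, a point or a joint stands for the part that bears it (a point fixed in the world has none). Each returns a list of dicts, best first, with "confidence" (0 to 1); they miss things now and then, are a little off and sometimes report something else, mostly with a low value. They report only what shows in the picture. A call takes as long as a camera call.
- env.spot_in(thing, picture): "centre" ([x, y, z] in m, in world coordinates, good to about 4 mm: the middle of the surface that is visible of it).
- env.regions_of(thing, picture): "mask" (400x640 bool, what is visible of it).
- env.landmark_of(thing, picture): "centre" ([x, y, z] in m, in world coordinates, good to about 4 mm: a listed point, or the origin of a listed thing).
The state is a dict: "clock": time; "joint_pos": joint angles; "qvel": joint speeds; "tau": joint torques, N m; "tcp_pos": TCP position; "orientation": TCP orientation; "wrist_force": force on the tool from outside, world axes, zero at the start; "ft_torque": the same for the moment, N m; "finger_gap": finger opening in m; "grip_force": force on a finger pad.
Only numpy, scipy, OpenCV 4.12 (cv2) and the standard library are available. Lean on these libraries where they do the work, as an engineer would, in place of code of your own. Each camera call takes 0.05 s, during which the arm holds its last target. There are 200 camera calls.

## Working session

There is one attempt and no reset: what is moved stays moved. The work goes in short steps, Python scripts to look and compute and a tool call to move; the robot and the scene stay as the last step left them, time stands still between calls to the robot, and variables do not carry over. Pictures are saved under pics/ and viewed, at most 10 in all, crops included, and the job is handed in when it is done.

Besides the shell and the picture viewer there is one more tool, called after ">>>" in YAML: its name, and indented under it one key for each argument. move_arm: Moves the arm, as the interface text tells. Its arguments: {"type":"object","properties":{"targets":{"type":"array","items":{"type":"array"}},"squeeze":{"type":"number"}},"required":["targets"]}

```bash
mkdir -p pics; cat > h.py <<'E'
from workcell import env
import numpy as np, cv2
from scipy.spatial.transform import Rotation as R
def st():
    s=env.get_state(); q=s["orientation"]
    return s,R.from_quat([q[1],q[2],q[3],q[0]])
def save(p,n): cv2.imwrite(f"pics/{n}.png",p["pixels"][:,:,::-1])
def tool(target):
    s,r=st(); return r.inv().apply(np.array(target)-s["tcp_pos"])*1000
E
python3 - <<'E'
from h import *
s,r=st(); print(s["clock"],s["tcp_pos"],r.as_matrix().round(3).tolist())
for c in ("top","side"):
    p=env.read_camera(c); save(p,c)
    for t in ["handset","bracket","wide","slot_end","crate","flaps","cell1","cell3","cell4","cell6","stamp","mug","otoscope","spare_tub"]:
        for d in env.landmark_of(t,p)[:1]: print(c,t,np.round(d["centre"],4),round(d["confidence"],2))
a=cv2.imread("pics/top.png")
E
```

```text
0.0 [0.24505084 0.51958577 0.23038608] [[-0.904, 0.427, -0.001], [0.427, 0.904, -0.002], [0.0, -0.002, -1.0]]
top handset [0.4764 0.206  0.0117] 0.89
top bracket [0.4961 0.1688 0.0017] 0.91
top wide [0.4993 0.1261 0.1091] 0.69
top slot_end [0.4799 0.2106 0.109 ] 0.85
top crate [ 0.5243 -0.1268  0.003 ] 0.56
top flaps [ 0.5197 -0.1259  0.0754] 0.66
top cell1 [ 0.4948 -0.1205  0.0786] 0.94
top cell3 [ 0.4948 -0.1205  0.0786] 0.94
top cell4 [ 0.4948 -0.1205  0.0786] 0.94
top cell6 [ 0.4948 -0.1205  0.0786] 0.94
top stamp [ 0.7219 -0.0465  0.0019] 0.62
top mug [0.7381 0.2679 0.0022] 0.91
top otoscope [ 0.7756 -0.2454  0.004 ] 0.67
top spare_tub [0.6819 0.1088 0.0016] 0.81
side handset [0.482  0.209  0.0132] 0.67
side bracket [ 4.865e-01  1.636e-01 -4.000e-04] 0.9
side wide [0.5008 0.1263 0.1112] 0.78
side slot_end [0.4768 0.2098 0.1117] 0.91
side crate [ 5.189e-01 -1.263e-01  2.000e-04] 0.73
side flaps [ 0.5188 -0.1252  0.078 ] 0.74
side cell1 [ 0.5414 -0.1941  0.0831] 0.94
side cell3 [ 0.5414 -0.1941  0.0831] 0.94
side cell4 [ 0.5414 -0.1941  0.0831] 0.94
side cell6 [ 0.5414 -0.1941  0.0831] 0.94
side stamp [ 0.7255 -0.0466 -0.0033] 0.83
side mug [ 7.416e-01  2.654e-01 -2.000e-04] 0.69
side otoscope [ 0.5203 -0.1256  0.0777] 0.35
side spare_tub [6.786e-01 1.046e-01 6.000e-04] 0.6
```

View pics/top.png

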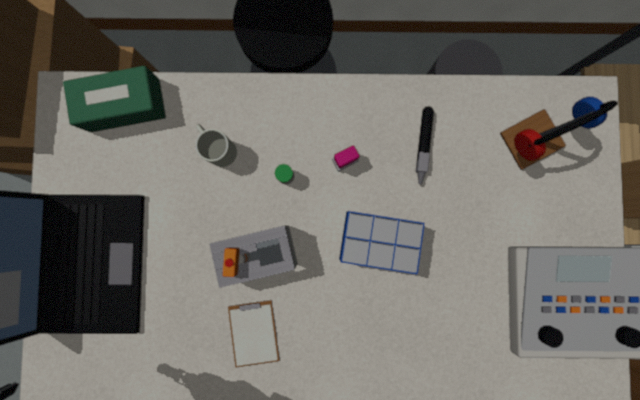

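View pics/side.png

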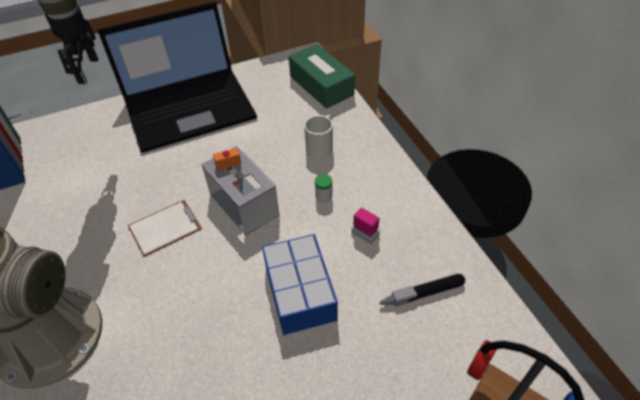

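The top view shows the bracket with the orange head at about (231,262), the wide end at (270,250), and the crate near (383,243). The handset sits in the slot's closed end. Next I'll measure the yaws.

```bash
cat >> h.py <<'E'
def back(p,uv,z):
    f=p["pixels"].shape[0]/2/np.tan(np.radians(p["fovy"])/2)
    E=np.array(p["extrinsics"]); c=-E[:3,:3].T@E[:3,3]
    uv=np.atleast_2d(uv).astype(float); K=np.array([[f,0,p["cx"]],[0,f,p["cy"]],[0,0,1]])
    d=p.get("distortion"); n=cv2.undistortPoints(uv[:,None],K,None if d is None else np.array(d,float))[:,0]
    w=np.c_[n[:,0],-n[:,1],-np.ones(len(n))]@E[:3,:3]
    return c+w*((z-c[2])/w[:,2])[:,None]
E
python3 - <<'E'
from h import *
p=env.read_camera("top"); print({k:(v if k!="pixels" else 0) for k,v in p.items()})
for t,z in (("bracket",.111),("crate",.08),("handset",.147)):
    for d in env.regions_of(t,p)[:1]:
        m=d["mask"].astype(np.uint8); c=max(cv2.findContours(m,0,2)[0],key=cv2.contourArea)
        w=back(p,c[:,0],z)[:,:2]; r=cv2.minAreaRect((w*1000).astype(np.float32)); print(t,d["confidence"],r,cv2.boxPoints(r).round(0).tolist())
hsv=cv2.cvtColor(p["pixels"],cv2.COLOR_RGB2HSV)
m=cv2.inRange(hsv,(108,120,60),(125,255,255)); m[:,:330]=0;m[:,440:]=0;m[:200]=0;m[290:]=0
pts=np.argwhere(m)[:,::-1]; w=back(p,pts,.08)[:,:2]; print("blue",len(pts),cv2.minAreaRect((w*1000).astype(np.float32)))
E
```

```text
{'pixels': 0, 'fovy': 57.88930147102707, 'cx': 322.2106812624786, 'cy': 200.73890263709967, 'extrinsics': array([[ 0.00882472, -0.9999573 ,  0.00274432,  0.00724623],
       [ 0.99819914,  0.00897198,  0.05931256, -0.61725337],
       [-0.05933465,  0.00221596,  0.99823569, -0.877456  ],
       [ 0.        ,  0.        ,  0.        ,  1.        ]]), 'shot': 3}
bracket 0.65 ((489.54168701171875, 162.2125701904297), (98.74708557128906, 180.3568115234375), 13.491680145263672) [[420.0, 238.0], [463.0, 63.0], [559.0, 86.0], [517.0, 261.0]]
crate 0.62 ((520.4155883789062, -123.92754364013672), (183.8716583251953, 121.05196380615234), 81.29280853271484) [[447.0, -206.0], [566.0, -224.0], [594.0, -42.0], [475.0, -24.0]]
handset 0.7 ((480.25177001953125, 192.75241088867188), (60.3529167175293, 54.332237243652344), 0.48252254724502563) [[450.0, 220.0], [450.0, 165.0], [511.0, 166.0], [510.0, 220.0]]
blue 218 ((519.6610717773438, -123.70714569091797), (178.38345336914062, 117.18120574951172), 81.62506866455078)
```

>>> move_arm:
  targets:
    - [[-50,-26,-10],[0,0,-0.79],1]
    - [[-100,-52,-20],[0,0,-1.57],1]
    - [[-150,-78,-30],[0,0,-2.36],1]
    - [[-200,-104,-40],[0,0,-3.14],1]
    - [[-250,-131,-50],[0,0,-3.93],1]

```text
clock: 2.33
tcp_pos: [0.4165, 0.2934, 0.2818]
orientation: [0.0, -0.125, 0.992, 0.0]
wrist_force: [1.3, 1.0, -0.7]
finger_gap: -0.0003
grip_force: 0.0
```

```bash
python3 - <<'E'
from h import *
s,r=st(); print(s["clock"],s["tcp_pos"],r.as_matrix().round(3).tolist(),s["joint_pos"],tool([.479,.2075,.27]),tool([.5,-.063,.20]))
E
```

```text
2.325 [0.41649692 0.29344844 0.28184044] [[-0.969, -0.247, 0.001], [-0.247, 0.969, 0.0], [-0.001, 0.0, -1.0]] [ 4.56072799e-01  1.74646246e-01 -1.18013806e-02  1.38352094e+00
  6.27785181e-05  2.06195878e-01] [-39.29873375 -98.73792048  11.84898266] [   7.29976204 -366.04609607   81.75012321]
```

>>> move_arm:
  targets:
    - [[-18,-48,6],[0,0,0],1]
    - [[-36,-96,12],[0,0,0],1]
    - [[-36,-99,12],[0,0,0],1]

```text
clock: 2.7
tcp_pos: [0.476, 0.205, 0.2686]
orientation: [-0.0, -0.12, 0.993, -0.0]
wrist_force: [0.0, -0.2, 1.6]
finger_gap: 0.0001
grip_force: 0.0
```

```bash
python3 - <<'E'
from h import *
s,r=st(); p=env.read_camera("wrist"); save(p,"w1"); print(p["mount"],p["fovy"],[k for k in p])
def ext(p,s,r):
    T=np.eye(4);T[:3,:3]=r.as_matrix();T[:3,3]=s["tcp_pos"]; return np.linalg.inv(T@np.array(p["mount"]))
p["extrinsics"]=ext(p,s,r)
hsv=cv2.cvtColor(p["pixels"],cv2.COLOR_RGB2HSV)
m=cv2.inRange(hsv,(5,150,90),(18,255,255)); pts=np.argwhere(m)[:,::-1]; print(len(pts))
if len(pts):
    w=back(p,pts,.147)[:,:2]; print(cv2.minAreaRect((w*1000).astype(np.float32)))
for t in ("handset","wide","slot_end","bracket"):
    for d in env.landmark_of(t,p)[:1]: print(t,np.round(d["centre"],4),d["confidence"])
E
```

```text
[[ 1.09921963e-03  9.64134810e-01  2.65410738e-01  6.73519411e-02]
 [ 9.99999380e-01 -1.10776026e-03 -1.17511137e-04 -2.01513924e-04]
 [ 1.80714892e-04  2.65410703e-01 -9.64135429e-01 -1.42621082e-01]
 [ 0.00000000e+00  0.00000000e+00  0.00000000e+00  1.00000000e+00]] 60.9674665687637 ['pixels', 'fovy', 'cx', 'cy', 'mount', 'shot']
2277
((420.9949645996094, 196.05960083007812), (177.42576599121094, 69.90070343017578), 8.587532043457031)
handset [0.4785 0.2068 0.0163] 0.58
wide [0.4986 0.1288 0.1102] 0.8
slot_end [ 0.5206 -0.1256  0.0006] 0.45
bracket [0.6806 0.1087 0.0021] 0.65
```

View pics/w1.png

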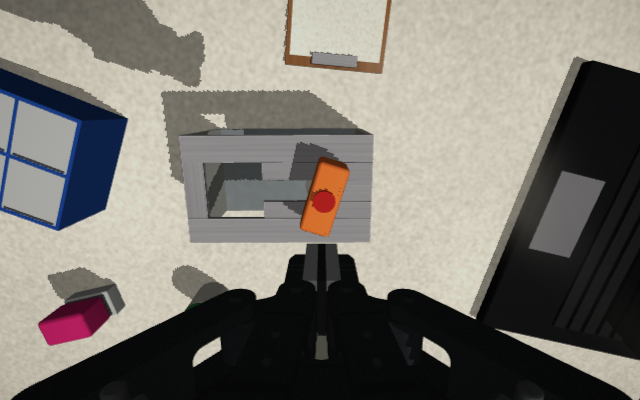

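```bash
cat >> h.py <<'E'
def ext(p,s,r):
    T=np.eye(4);T[:3,:3]=r.as_matrix();T[:3,3]=s["tcp_pos"]; p["extrinsics"]=np.linalg.inv(T@np.array(p["mount"])); return p
E
python3 - <<'E'
from h import *
s,r=st(); p=ext(env.read_camera("wrist"),s,r)
hsv=cv2.cvtColor(p["pixels"],cv2.COLOR_RGB2HSV)
m=cv2.inRange(hsv,(0,150,60),(18,255,255)); n,l,stt,_=cv2.connectedComponentsWithStats(m); k=1+np.argmax(stt[1:,4]); print(stt[k])
c=max(cv2.findContours((l==k).astype(np.uint8),0,2)[0],key=cv2.contourArea)[:,0]
print(cv2.minAreaRect(c))
for z in (.147,.135): print(cv2.minAreaRect((back(p,c,z)[:,:2]*1000).astype(np.float32)))
red=cv2.inRange(hsv,(172,150,60),(180,255,255))|cv2.inRange(hsv,(0,200,60),(3,255,255)); red&=((l==k)*255).astype(np.uint8)|255
q=np.argwhere(red[150:240,290:360])[:,::-1]+[290,150]; print("red",len(q),back(p,q.mean(0),.147))
# plate corners by eye
print(back(p,[[180,136],[372,136],[370,242],[190,242],[205,218],[205,163],[264,218]],.111).round(4))
E
```

```text
[ 295  158   49   79 2389]
((319.3702697753906, 197.42161560058594), (32.57000732421875, 75.72711181640625), 17.10272979736328)
((475.88153076171875, 206.9986114501953), (25.802017211914062, 62.83357620239258), 86.90118408203125)
((478.9261474609375, 207.6802520751953), (26.969594955444336, 65.67684936523438), 86.90118408203125)
red 366 [[0.47898281 0.2073558  0.147     ]]
[[0.4602 0.0781 0.111 ]
 [0.4192 0.2403 0.111 ]
 [0.5146 0.2666 0.111 ]
 [0.5565 0.1009 0.111 ]
 [0.5293 0.111  0.111 ]
 [0.4783 0.1029 0.111 ]
 [0.5158 0.1642 0.111 ]]
```

>>> move_arm:
  targets:
    - [[8,-54,0],[0,0,0.4],1]
    - [[16,-107,0],[0,0,0.8],1]
    - [[24,-160,20],[0,0,1.2],1]
    - [[32,-213,60],[0,0,1.7],1]
    - [[40,-266,120],[0,0,1.7],1]

```text
clock: 3.62
tcp_pos: [0.5, -0.046, 0.166]
orientation: [0.002, 0.025, 1.0, -0.0]
wrist_force: [0.7, -0.4, 0.8]
finger_gap: 0.0001
grip_force: 0.0
```

>>> move_arm:
  targets:
    - [[0,0,30],[0,0,0],1]
    - [[0,0,45],[0,0,0],1]
    - [[0,0,45],[0,0,0],1]

```text
clock: 4.0
tcp_pos: [0.4984, -0.0441, 0.1204]
orientation: [-0.001, 0.025, 1.0, 0.0]
wrist_force: [0.4, 0.2, -0.1]
finger_gap: -0.0001
grip_force: 0.0
```

```bash
python3 - <<'E'
from h import *
s,r=st(); print(s["tcp_pos"],r.as_matrix().round(3).tolist(),s["wrist_force"])
p=ext(env.read_camera("wrist"),s,r); save(p,"w2")
x=np.array([.989,-.148,0]);y=np.array([.148,.989,0]);c=np.array([.520,-.1245,.10])
for i,(a,b) in enumerate([(-29,-58),(-29,0),(-29,58),(29,-58),(29,0),(29,58)]): print(i+1,(c+a/1e3*x+b/1e3*y).round(4),tool(c+a/1e3*x+b/1e3*y).round(1))
E
```

```text
[ 0.49839425 -0.04406064  0.12036729] [[-0.999, 0.05, -0.001], [0.05, 0.999, 0.0], [0.001, 0.0, -1.0]] [ 0.4436943   0.19737361 -0.05692919]
1 [ 0.4827 -0.1776  0.1   ] [   9.8 -134.    21.4]
2 [ 0.4913 -0.1202  0.1   ] [  4.1 -76.3  21.4]
3 [ 0.4999 -0.0628  0.1   ] [ -1.6 -18.5  21.4]
4 [ 0.5401 -0.1862  0.1   ] [ -47.9 -139.7   21.4]
5 [ 0.5487 -0.1288  0.1   ] [-53.6 -82.   21.4]
6 [ 0.5573 -0.0714  0.1   ] [-59.3 -24.3  21.4]
```

View pics/w2.png

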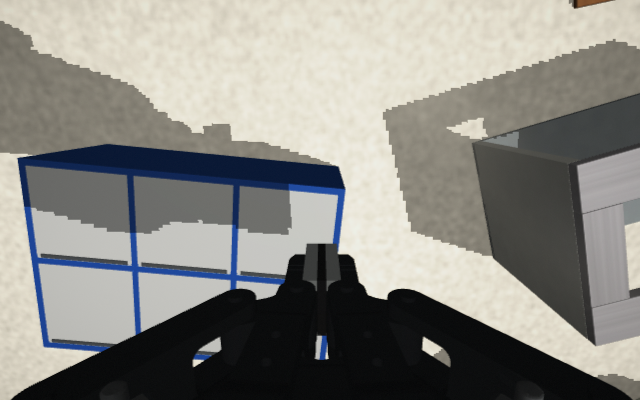

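```bash
python3 - <<'E'
from h import *
s,r=st(); p=ext(env.read_camera("wrist"),s,r)
x=np.array([.989,-.148,0]);y=np.array([.148,.989,0]);c=np.array([.520,-.1245,.08])
print(back(p,[[132,267],[234,276]],.08).round(4),back(p,[[132,267],[234,276]],.08).mean(0), c-.029*y,c+.029*y)
print(s["tcp_pos"])
E
```

```text
[[ 0.5162 -0.1575  0.08  ]
 [ 0.525  -0.0978  0.08  ]] [ 0.52064009 -0.12768569  0.08      ] [ 0.515708 -0.153181  0.08    ] [ 0.524292 -0.095819  0.08    ]
[ 0.49919346 -0.04425503  0.1213873 ]
```

>>> move_arm:
  targets:
    - [[0,-18,10],[0,0,0],1]
    - [[0,-18,30],[0,0,0],1]
    - [[0,-18,36],[0,0,0],1]

```text
clock: 4.47
tcp_pos: [0.4975, -0.0639, 0.084]
orientation: [-0.0, 0.026, 1.0, 0.0]
wrist_force: [-0.8, 0.2, 0.0]
finger_gap: -0.0004
grip_force: 0.0
```

>>> move_arm:
  targets:
    - [[2,0,5],[0,0,0],1]
    - [[2,-1,9],[0,0,0],1]
    - [[2,-1,11],[0,0,0],1]
    - [[2,-1,11],[0,0,0],1]

```text
clock: 4.97
tcp_pos: [0.4961, -0.0641, 0.0739]
orientation: [0.0, 0.026, 1.0, -0.0]
wrist_force: [-0.2, -0.8, 0.3]
finger_gap: -0.0001
grip_force: 0.2
```

>>> move_arm:
  targets:
    - [[-3,0,2],[0,0,0],1]
    - [[-3,0,4],[0,0,0],1]
    - [[-3,0,5],[0,0,0],1]

```text
clock: 5.35
tcp_pos: [0.499, -0.0642, 0.0686]
orientation: [0.0, 0.026, 1.0, 0.0]
wrist_force: [-0.2, -0.1, 0.9]
finger_gap: -0.0002
grip_force: 0.3
```

>>> move_arm:
  targets:
    - [[0,0,3],[0,0,0],1]
    - [[0,0,6],[0,0,0],1]
    - [[0,0,8],[0,0,0],1]
    - [[0,0,8],[0,0,0],1]

```text
clock: 5.85
tcp_pos: [0.4985, -0.0641, 0.0605]
orientation: [-0.0, 0.026, 1.0, 0.0]
wrist_force: [-0.7, 0.9, 0.0]
finger_gap: -0.0
grip_force: 0.3
```

>>> move_arm:
  targets:
    - [[0,0,1],[0,0,0],1]
    - [[0,0,2],[0,0,0],1]
    - [[0,0,3],[0,0,0],1]
    - [[0,0,3],[0,0,0],1]

```text
clock: 6.35
tcp_pos: [0.4988, -0.0642, 0.0577]
orientation: [-0.0, 0.026, 1.0, 0.0]
wrist_force: [-0.5, -0.9, -0.2]
finger_gap: -0.0001
grip_force: 0.3
```

Depth is 22 mm with no load; I'll go to 32 mm in small steps.

>>> move_arm:
  targets:
    - [[0,0,1],[0,0,0],1]
    - [[0,0,2],[0,0,0],1]
    - [[0,0,3],[0,0,0],1]
    - [[0,0,3],[0,0,0],1]

```text
clock: 6.85
tcp_pos: [0.4987, -0.0642, 0.0546]
orientation: [-0.0, 0.026, 1.0, 0.0]
wrist_force: [-1.0, 0.4, -0.3]
finger_gap: 0.0
grip_force: 0.3
```

>>> move_arm:
  targets:
    - [[0,0,2],[0,0,0],1]
    - [[0,0,3],[0,0,0],1]
    - [[0,0,4],[0,0,0],1]
    - [[0,0,4],[0,0,0],1]

```text
clock: 7.35
tcp_pos: [0.4987, -0.0642, 0.0506]
orientation: [-0.0, 0.026, 1.0, 0.0]
wrist_force: [-0.1, 0.4, 0.3]
finger_gap: 0.0003
grip_force: 0.3
```

>>> move_arm:
  targets:
    - [[0,0,2],[0,0,0],1]
    - [[0,0,4],[0,0,0],1]
    - [[0,0,6],[0,0,0],1]
    - [[0,0,6],[0,0,0],1]

```text
clock: 7.85
tcp_pos: [0.4986, -0.0642, 0.0445]
orientation: [-0.0, 0.026, 1.0, 0.0]
wrist_force: [-0.2, -0.5, 0.7]
finger_gap: 0.0003
grip_force: 0.3
```

>>> move_arm:
  targets:
    - [[0,0,2],[0,0,0],1]
    - [[0,0,4],[0,0,0],1]
    - [[0,0,6],[0,0,0],1]
    - [[0,0,6],[0,0,0],1]

```text
clock: 8.35
tcp_pos: [0.4987, -0.0642, 0.0385]
orientation: [-0.0, 0.026, 1.0, 0.0]
wrist_force: [-0.2, -0.9, 0.1]
finger_gap: 0.0
grip_force: 0.3
```

Cell 3 is empty (no resistance 41 mm down). Now I'll get the handset.

>>> move_arm:
  targets:
    - [[0,0,-60],[0,0,0],1]
    - [[0,0,-120],[0,0,0],1]
    - [[0,30,-170],[0,0,0],-1]
    - [[5,85,-190],[0,0,0],-1]
    - [[14,140,-190],[0,0,0],-1]

```text
clock: 8.98
tcp_pos: [0.4938, 0.0774, 0.2313]
orientation: [0.003, 0.027, 1.0, 0.0]
wrist_force: [0.4, 0.7, 0.1]
finger_gap: 0.0544
grip_force: 0.0
```

>>> move_arm:
  targets:
    - [[10,60,0],[0,0,0],-1]
    - [[20,115,0],[0,0,0],-1]
    - [[20,130,10],[0,0,0],-1]
    - [[20,130,30],[0,0,0],-1]
    - [[20,130,30],[0,0,0],-1]

```text
clock: 9.6
tcp_pos: [0.4777, 0.2066, 0.197]
orientation: [-0.002, 0.026, 1.0, -0.001]
wrist_force: [0.7, 0.5, -0.4]
finger_gap: 0.0856
grip_force: 0.0
```

```bash
python3 - <<'E'
from h import *
s,r=st(); print(s["tcp_pos"],r.as_matrix().round(3).tolist(),s["finger_gap"],tool([.478,.2073,.117]))
p=ext(env.read_camera("wrist"),s,r); save(p,"w3")
hsv=cv2.cvtColor(p["pixels"],cv2.COLOR_RGB2HSV)
m=cv2.inRange(hsv,(0,150,60),(18,255,255)); n,l,stt,_=cv2.connectedComponentsWithStats(m); k=1+np.argmax(stt[1:,4])
c=max(cv2.findContours((l==k).astype(np.uint8),0,2)[0],key=cv2.contourArea)[:,0]
print(cv2.minAreaRect((back(p,c,.147)[:,:2]*1000).astype(np.float32)))
E
```

```text
[0.47771668 0.20656508 0.19699502] [[-0.999, 0.052, -0.003], [0.052, 0.999, -0.001], [0.003, -0.001, -1.0]] 0.0856276936448194 [-0.51359079  0.85219801 79.99270663]
((475.27581787109375, 207.53302001953125), (25.427528381347656, 63.430606842041016), 87.01596069335938)
```

View pics/w3.png

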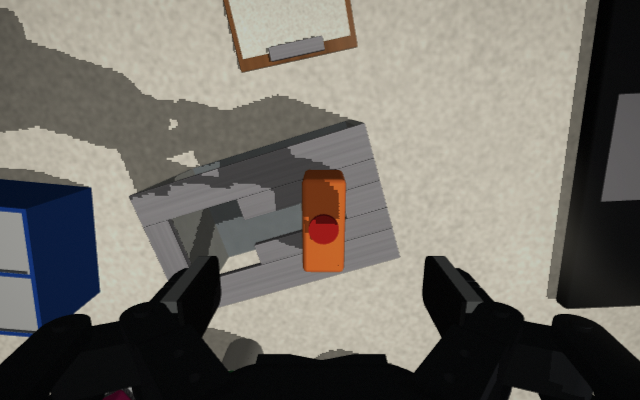

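The head is square to the fingers and midway between them at (323,222). Descending and gripping.

>>> move_arm:
  targets:
    - [[0,1,40],[0,0,0],-1]
    - [[0,1,70],[0,0,0],-1]
    - [[0,1,80],[0,0,0],-1]
    - [[0,1,80],[0,0,0],0]
    - [[0,1,80],[0,0,0],1]
  squeeze: 40

```text
clock: 10.28
tcp_pos: [0.4801, 0.2082, 0.1202]
orientation: [0.001, 0.026, 1.0, 0.0]
wrist_force: [-0.4, -0.6, 0.9]
finger_gap: 0.0516
grip_force: 0.0
```

>>> move_arm:
  targets:
    - [[0,0,0],[0,0,0],1]
    - [[0,0,0],[0,0,0],1]
    - [[0,0,0],[0,0,0],1]
    - [[0,0,0],[0,0,0],1]

```text
clock: 10.78
tcp_pos: [0.4797, 0.2082, 0.12]
orientation: [0.001, 0.026, 1.0, 0.0]
wrist_force: [-0.4, -1.2, 4.8]
finger_gap: 0.0254
grip_force: 40.4
```

>>> move_arm:
  targets:
    - [[0,0,-3],[0,0,0],1]
    - [[-3,-10,-3],[0,0,0],1]
    - [[-6,-20,-3],[0,0,0],1]
    - [[-9,-30,-3],[0,0,0],1]
    - [[-12,-40,-3],[0,0,0],1]

```text
clock: 11.4
tcp_pos: [0.4889, 0.1666, 0.1216]
orientation: [-0.0, 0.026, 1.0, -0.0]
wrist_force: [0.0, 0.8, -2.8]
finger_gap: 0.0251
grip_force: 39.5
```

>>> move_arm:
  targets:
    - [[-3,-10,0],[0,0,0],1]
    - [[-6,-20,0],[0,0,0],1]
    - [[-9,-30,0],[0,0,0],1]
    - [[-11,-37,0],[0,0,0],1]
    - [[-11,-37,0],[0,0,0],1]

```text
clock: 12.02
tcp_pos: [0.498, 0.1296, 0.1218]
orientation: [0.0, 0.026, 1.0, 0.0]
wrist_force: [-0.6, -0.1, -3.3]
finger_gap: 0.0253
grip_force: 39.7
```

```bash
python3 - <<'E'
from h import *
s,r=st(); print(s["tcp_pos"],s["wrist_force"])
p=ext(env.read_camera("wrist"),s,r); save(p,"w4")
for c in ("wrist","top","side"):
    p=env.read_camera(c)
    for t in ("wide","handset"):
        for d in env.landmark_of(t,p)[:1]: print(c,t,np.round(d["centre"],4),round(d["confidence"],2))
E
```

```text
[0.498037   0.12958983 0.12175036] [-0.57165488 -0.14503313 -3.29904912]
wrist handset [0.4965 0.1254 0.0171] 0.82
top wide [0.4977 0.1282 0.1106] 0.79
top handset [0.4946 0.1293 0.0133] 0.44
side wide [0.5021 0.126  0.1109] 0.92
```

View pics/w4.png

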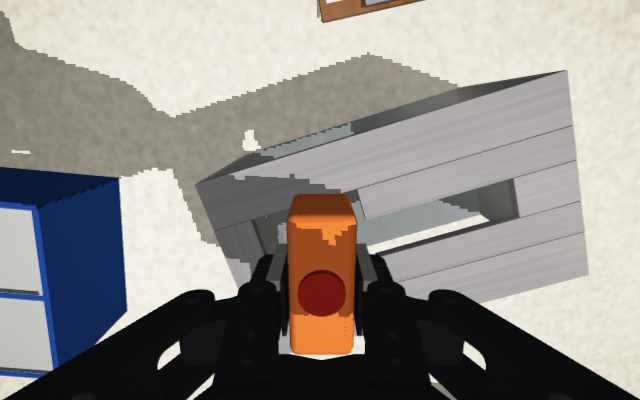

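The head is held firmly over the wide end. Lifting gently.

>>> move_arm:
  targets:
    - [[-1,-1,0],[0,0,0],1]
    - [[-1,-1,-5],[0,0,0],1]
    - [[-1,-1,-12],[0,0,0],1]
    - [[-1,-1,-20],[0,0,0],1]
    - [[-1,-1,-25],[0,0,0],1]

```text
clock: 13.15
tcp_pos: [0.4993, 0.1291, 0.1477]
orientation: [0.001, 0.026, 1.0, 0.0]
wrist_force: [0.1, -0.2, -1.7]
finger_gap: 0.0255
grip_force: 39.6
```

>>> move_arm:
  targets:
    - [[0,0,-12],[0,0,0],1]
    - [[0,0,-24],[0,0,0],1]
    - [[0,0,-36],[0,0,0],1]

```text
clock: 13.52
tcp_pos: [0.499, 0.1291, 0.1838]
orientation: [0.0, 0.026, 1.0, 0.0]
wrist_force: [0.2, -0.3, -3.2]
finger_gap: 0.0257
grip_force: 39.6
```

>>> move_arm:
  targets:
    - [[0,0,-15],[0,0,0],1]
    - [[0,0,-40],[0,0,0],1]
    - [[0,0,-65],[0,0,0],1]
    - [[0,0,-65],[0,0,0],1]
    - [[0,0,-65],[0,0,0],1]

```text
clock: 14.15
tcp_pos: [0.4985, 0.129, 0.2472]
orientation: [-0.0, 0.026, 1.0, -0.0]
wrist_force: [-0.3, -0.0, -2.4]
finger_gap: 0.025
grip_force: 39.7
```

```bash
python3 - <<'E'
from h import *
s,r=st(); print(s["tcp_pos"],r.as_matrix().round(3).tolist())
for c in ("side","wrist"):
    p=env.read_camera(c); save(p,"lift_"+c)
    for d in env.landmark_of("handset",p)[:1]: print(c,np.round(d["centre"],4),round(d["confidence"],2))
p=env.read_camera("side");save({"pixels":cv2.resize(p["pixels"][60:300,150:400],None,fx=2,fy=2)},"lift")
E
```

```text
[0.49853989 0.12900239 0.24718929] [[-0.999, 0.052, -0.001], [0.052, 0.999, 0.0], [0.001, -0.0, -1.0]]
side [0.4989 0.1279 0.1398] 0.76
wrist [0.4959 0.128  0.1431] 0.61
```

View pics/lift.png

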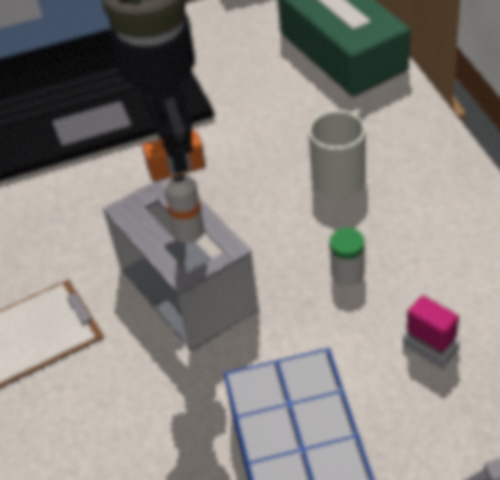

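The side view shows the handset clear of the bracket, upright in the gripper. Carrying it to cell 3.

>>> move_arm:
  targets:
    - [[-3,-50,0],[0,0,0],1]
    - [[-6,-100,0],[0,0,0],1]
    - [[-9,-150,0],[0,0,0],1]
    - [[-12,-193,0],[0,0,0],1]
    - [[-12,-193,20],[0,0,0],1]

```text
clock: 15.02
tcp_pos: [0.502, -0.0676, 0.2284]
orientation: [0.001, 0.028, 1.0, -0.001]
wrist_force: [-0.8, 1.0, -3.0]
finger_gap: 0.0253
grip_force: 40.7
```

>>> move_arm:
  targets:
    - [[0,0,12],[0,0,0],1]
    - [[0,0,22],[0,0,0],1]
    - [[0,0,22],[0,0,0],1]

```text
clock: 15.4
tcp_pos: [0.5003, -0.0635, 0.2049]
orientation: [-0.001, 0.025, 1.0, 0.0]
wrist_force: [0.8, 0.6, -2.7]
finger_gap: 0.0251
grip_force: 40.6
```

```bash
python3 - <<'E'
from h import *
s,r=st(); print(s["tcp_pos"],tool([.500,-.0638,.119]))
for c in ("side","top","wrist"):
    p=env.read_camera(c)
    for t in ("handset","flaps","crate"):
        for d in env.landmark_of(t,p)[:1]: print(c,t,np.round(d["centre"],4),round(d["confidence"],2))
    if c=="side": save({"pixels":cv2.resize(p["pixels"][130:340,190:400],None,fx=2.5,fy=2.5)},"above")
E
```

```text
[ 0.50029257 -0.06354835  0.2049008 ] [ 0.13695085 -0.30948986 85.9009997 ]
side handset [ 0.5013 -0.0599  0.0981] 0.71
side flaps [ 0.5195 -0.1248  0.0802] 0.65
side crate [ 0.52   -0.1292 -0.0033] 0.61
top handset [ 0.4953 -0.0642  0.1002] 0.59
top flaps [0.5003 0.1275 0.1123] 0.42
top crate [ 0.5225 -0.1271  0.0034] 0.9
wrist handset [ 0.5037 -0.0652  0.1012] 0.97
wrist flaps [ 0.5207 -0.1223  0.0802] 0.89
wrist crate [ 0.521  -0.1237 -0.0021] 0.55
```

View pics/above.png

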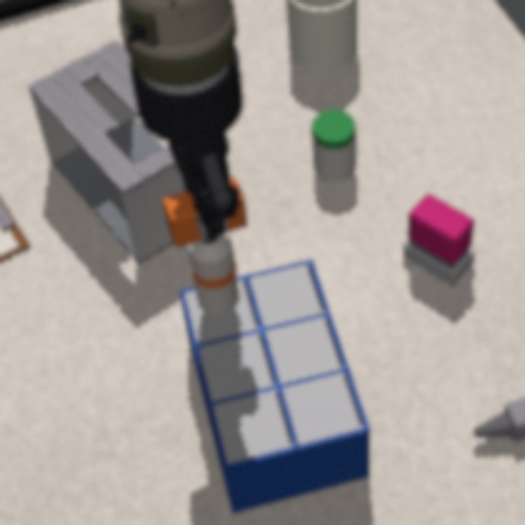

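The handset hangs upright over the mouth of cell 3. Lowering in steps.

>>> move_arm:
  targets:
    - [[1,0,8],[0,0,0],1]
    - [[1,0,16],[0,0,0],1]
    - [[1,0,21],[0,0,0],1]
    - [[1,0,26],[0,0,0],1]
    - [[1,0,30],[0,0,0],1]

```text
clock: 16.62
tcp_pos: [0.4997, -0.0643, 0.1754]
orientation: [-0.0, 0.026, 1.0, 0.0]
wrist_force: [-1.0, 1.2, -0.8]
finger_gap: 0.0254
grip_force: 40.8
```

>>> move_arm:
  targets:
    - [[0,0,5],[0,0,0],1]
    - [[0,0,10],[0,0,0],1]
    - [[0,0,15],[0,0,0],1]
    - [[0,0,20],[0,0,0],1]
    - [[0,0,20],[0,0,0],1]

```text
clock: 17.25
tcp_pos: [0.4994, -0.0642, 0.1551]
orientation: [-0.001, 0.026, 1.0, 0.0]
wrist_force: [-2.3, -0.4, -3.1]
finger_gap: 0.0251
grip_force: 40.7
```

Foot at about 47 mm, with no resistance.

>>> move_arm:
  targets:
    - [[0,0,5],[0,0,0],1]
    - [[0,0,10],[0,0,0],1]
    - [[0,0,15],[0,0,0],1]
    - [[0,0,20],[0,0,0],1]
    - [[0,0,20],[0,0,0],1]

```text
clock: 17.88
tcp_pos: [0.4994, -0.0641, 0.1351]
orientation: [-0.001, 0.026, 1.0, 0.0]
wrist_force: [-1.0, 0.4, -3.7]
finger_gap: 0.0257
grip_force: 40.7
```

>>> move_arm:
  targets:
    - [[0,0,5],[0,0,0],1]
    - [[0,0,10],[0,0,0],1]
    - [[0,0,15],[0,0,0],1]
    - [[0,0,18],[0,0,0],1]
    - [[0,0,18],[0,0,0],1]

```text
clock: 18.5
tcp_pos: [0.4995, -0.0642, 0.1174]
orientation: [-0.0, 0.026, 1.0, 0.0]
wrist_force: [-0.4, 1.0, -2.4]
finger_gap: 0.0253
grip_force: 40.7
```

>>> move_arm:
  targets:
    - [[0,0,1],[0,0,0],1]
    - [[0,0,2],[0,0,0],1]
    - [[0,0,3],[0,0,0],1]
    - [[0,0,4],[0,0,0],1]
    - [[0,0,4],[0,0,0],1]

```text
clock: 19.12
tcp_pos: [0.4998, -0.0643, 0.1136]
orientation: [-0.0, 0.026, 1.0, 0.0]
wrist_force: [0.3, 0.0, -2.7]
finger_gap: 0.0254
grip_force: 40.7
```

>>> move_arm:
  targets:
    - [[0,0,1],[0,0,0],1]
    - [[0,0,2],[0,0,0],1]
    - [[0,0,2],[0,0,0],1]

```text
clock: 19.5
tcp_pos: [0.5, -0.0643, 0.112]
orientation: [0.0, 0.026, 1.0, -0.0]
wrist_force: [-1.8, 0.1, 0.3]
finger_gap: 0.0255
grip_force: 41.1
```

The load has come off, so the foot is on the floor. Releasing.

>>> move_arm:
  targets:
    - [[0,0,0.5],[0,0,0],1]
    - [[0,0,0.5],[0,0,0],0.3]
    - [[0,0,0.5],[0,0,0],0]
    - [[0,0,0.5],[0,0,0],-0.4]
    - [[0,0,0.5],[0,0,0],-0.4]

```text
clock: 20.12
tcp_pos: [0.4999, -0.0643, 0.1112]
orientation: [0.0, 0.026, 1.0, 0.0]
wrist_force: [-0.1, -0.6, -0.0]
finger_gap: 0.0597
grip_force: 0.0
```

>>> move_arm:
  targets:
    - [[0,0,-10],[0,0,0],-0.4]
    - [[0,0,-30],[0,0,0],-0.4]
    - [[0,0,-70],[0,0,0],-0.4]
    - [[0,0,-120],[0,0,0],-0.4]
    - [[0,0,-150],[0,0,0],-0.4]

```text
clock: 20.75
tcp_pos: [0.5006, -0.0645, 0.2646]
orientation: [0.002, 0.026, 1.0, -0.0]
wrist_force: [0.4, 0.5, -1.2]
finger_gap: 0.0597
grip_force: 0.0
```

```bash
python3 - <<'E'
from h import *
s,r=st(); print(s["clock"],s["tcp_pos"],s["wrist_force"],s["finger_gap"])
for c in ("side","top","wrist"):
    p=env.read_camera(c)
    for d in env.landmark_of("handset",p)[:1]: print(c,np.round(d["centre"],4),round(d["confidence"],2))
    if c=="side": a=cv2.resize(p["pixels"][130:340,190:400],(400,400))
    if c=="wrist": b=cv2.resize(p["pixels"][:,120:520],(400,400))
save({"pixels":np.hstack([a,b])},"end")
E
```

```text
20.75 [ 0.5005756  -0.0644857   0.26462368] [ 0.4307123   0.47736536 -1.24619561] 0.05972763959179429
side [ 0.5018 -0.0644  0.005 ] 0.79
top [ 0.4968 -0.0665  0.0039] 0.63
wrist [ 0.5001 -0.0665  0.0039] 0.88
```

View pics/end.png

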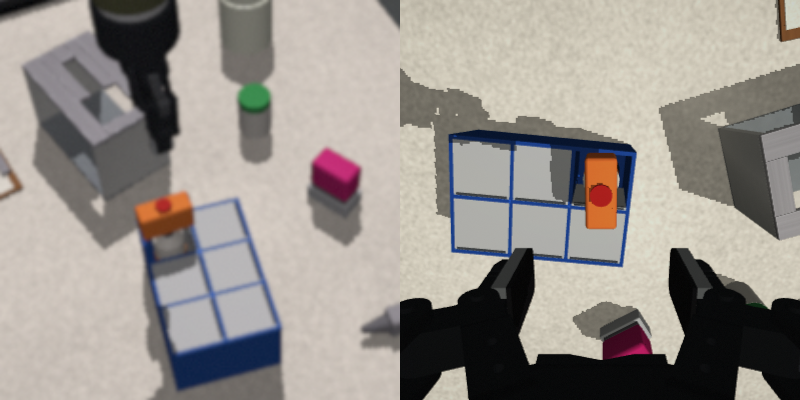

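The handset stands upright in cell 3, with its foot at about z = 4 mm, and the gripper is clear of it.

```bash
python3 -c "from workcell import env; print(env.hand_in())"
```

```text
the job is handed in; nothing more can be done
None
```

The handset was slid to the wide end, lifted free and released upright on the floor of cell 3, which I had felt to be empty, and the job is handed in; no verdict came back.

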